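# Pull the stray stepped part and put it away in the drawer

## Task

One part in the blue pocket tray is a stray: it has a slender stem on a wider foot, while the others are plain round slugs. Pluck it out, stand it upright on its foot in the narrow compartment of the open drawer, let go, then push the drawer fully shut with the part still standing inside. Leave the other parts in their pockets and everything else on the bench where it is.

Things in the scene. Friction and masses are not known exactly. Their poses are not given: they have to be found in the camera images.
- stepped: the stray part, dark steel: round foot 24 mm across and 14 mm high, with a coaxial stem 12 mm across on it; 44 mm tall in all. Origin: centre of its underside, z up along the stem. It stands in one of the tray's pockets, its stem top about 10 mm higher than the neighbouring slugs
- tray: blue pocket tray, fixed to the bench, 130 (its x) x 190 (its y) x 18 mm high. Origin: centre of its underside. Six square pockets 30 mm wide and 10 mm deep (pocket floor 8 mm above the bench) at x = -30 and +30 mm and y = -60, 0, +60 mm; one pocket is empty
- plain0: plain round slug, dark steel, 24 mm across and 34 mm tall, standing in a pocket of the tray; stays there. Origin: centre of its underside
- plain1: plain round slug, dark steel, 24 mm across and 34 mm tall, standing in a pocket of the tray; stays there. Origin: centre of its underside
- plain2: plain round slug, dark steel, 24 mm across and 34 mm tall, standing in a pocket of the tray; stays there. Origin: centre of its underside
- plain3: plain round slug, dark steel, 24 mm across and 34 mm tall, standing in a pocket of the tray; stays there. Origin: centre of its underside
- drawer (a joint): opening of the drawer in m: 0 = fully shut, grows as it comes out; at most 0.15. It slides along the x axis of the point compartment: out along -x, shut along +x, with about 1.5 N of friction
- compartment (a point): point on the drawer floor, midway across the narrow compartment; moves with the drawer. x into the unit (shutting direction), y across, z up. The compartment reaches 28 mm either side in y; front panel's inside 55 mm away at -x, rear wall 113 mm at +x. Floor 14 mm above the bench; walls and divider 22 mm high. The wide compartment (108 mm) is on the -y side
- unit: grey drawer unit fixed to the bench, 200 x 200 x 75 mm high, holding one drawer. Origin: lower edge of its front face, at mid-width; x points into the unit, y across. The drawer's white front panel is 192 wide x 60 high x 12 mm thick, its top edge 66 mm above the bench. Its opening leaves 53 mm above the drawer floor
- pull (a point): middle of the drawer's steel bar pull, 8 mm thick, 80 mm long along y, on the front panel: 22 mm out from the panel's outer face and 42 mm above the bench; same axes as the point compartment
- jar: closed plastic jar standing on the bench, 60 mm across, 90 mm tall; bystander. Origin: centre of its underside
- brush: brush 190 mm long lying on the bench; bystander
- dish: small empty open red dish 60 x 60 x 30 mm high between tray and drawer unit, nearer the robot; bystander. Origin: centre of its underside
Not all that is in view belongs to the job. What is shaped like the stepped but turquoise is not meant.

How it is judged:
By the outcome, as a careful person would: the job done as asked, in the order asked, and still so for the second after the job is handed in, with the robot touching nothing.
It also fails if it takes over 51 s, if anything falls off the work surface, if the arm or the gripper's body presses on something with over 40 N, if the wrist force passes 120 N, or if a joint passes its speed limit or range.

## Robot

A 6-joint arm with a two-finger parallel gripper is mounted at the origin on the work surface. World frame = base frame: x ahead of the robot, y to its left, z up, the work surface at z = 0. Lengths are in m, angles in degrees, forces in N, time in s.
With the tool pointing down it reaches from about 0.4 to 0.825 m from the base axis. Payload 7 kg.
Tool frame: the origin (TCP) lies at the centre of the arm's flange, where the gripper is bolted on; the fingertips stand 178 mm ahead of it and the grasp point (between the pads) lies 159 mm ahead of it (r.finger_overhang is the distance from the TCP to the fingertips, in m); z points along the fingers, y is the direction in which the jaws open and shut (so a half turn about z gives the same grasp; the last joint's range is limited). The gripper opens to 88 mm and grips with 3 to 60 N. Pads are 19 mm wide; open, the fingers measure 130 mm over their backs; the gripper's body (78 mm by 193 mm) begins 47 mm behind the grasp point.
Start: joints at [16.507, 20.546, 0.682, 0, -70.136, -16.507], TCP at [0.675, -0, 0.405] pointing down, gripper open.
Joint ranges: [-176.03, 176.03], [-82.01, 121.73], [-58.28, 71.71], [-173.87, 95.51], [-174.79, -0.11], [-173.66, 173.66]. Speed limits (degrees/s): [136.94, 136.94, 172.46, 180, 180, 180].

## Interface

Orientations are given as [roll, pitch, yaw] about the fixed x, y, z axes, in that order (R = Rz(yaw) Ry(pitch) Rx(roll)).
In Python, from plant import r gives the robot as it stands.
- The arm moves only by the tool send_rows, never from a script. Its arguments are lists of equal length, an entry for each row: "xyz": the shift along the tool's x, y, z in units of 50 mm (1.0 is 50 mm), a list of three; "angular": the turn, a rotation vector about the tool's x, y, z in units of 6 degrees (1.0 is 6 degrees), a list of three; "grip": the finger opening in mm, from 0 to 87.6. In form: {"xyz": [[x, y, z], ...], "angular": [[wx, wy, wz], ...], "grip": [grip, ...]}. A call has 1 to 8 rows; each row shifts and turns the commanded pose from where the row before left it, along the tool's axes as they then stand; what a row does not reach is not made up. A row lasts 1/10 s, in which the tool goes at most 50 mm and 8.59 degrees, less where a joint would pass 70% of its speed; a pose out of reach is approached as far as the arm can. A call is refused whole if a number of a shift passes 1 or a number of a turn 1, either way. A call with a gripper value outside its range is refused whole. The fingers move at their own pace and stop on an object; "grip_force" is the grip in N (left out, the last holds). Time passes only in rows, so rows that do not move let the fingers close. It gives the time, the measured TCP pose, the force and the opening at its end, in the units of the state.
- r.get_state(): the state, without advancing time (a new reading comes with each control period).
- r.capture(name): name is "scene" or "side" or "wrist"; returns a dict with "img" (480x640x3 uint8, red, green, blue), "camera_matrix" (3x3 intrinsics, pixels), "pose" (4x4, takes a point from camera to world coordinates). Camera axes: x right, y down, z forward; pixel columns grow to the right and rows downward; lengths in m; the calibration is good to about 2 mm. A picture is of the moment at which its call begins. There is no depth.
- r.close_job(): hands the job in, once; it reports no verdict.
Trained networks look in the newest picture that a camera, given by its name, has taken for a name from the list of things; names that differ only in an ending like _2 or _b are one class to them, and where a whole thing is asked for, a point or a joint stands for the part that bears it (a point fixed in the world has none). Each returns a list of dicts, best first, with "conf" (0 to 1); they miss things now and then, are a little off and sometimes report something else, mostly with a low value. They report only what shows in the picture. A call takes as long as a camera call. They do not tell look-alikes from the thing itself.
- r.find_in(thing, camera): "at" ([x, y, z] in m, in world coordinates, good to about 4 mm: the middle of the surface that is visible of it).
- r.mark_of(thing, camera): "at" ([x, y, z] in m, in world coordinates, good to about 4 mm: a listed point, or the origin of a listed thing).
The state is a dict: "time_s": time; "joints": joint angles; "qd": joint speeds; "joint_torque": joint torques, N m; "tcp_pos": TCP position; "eef_rot": TCP orientation; "contact_force": force on the tool from outside, world axes, zero at the start; "moment": the same for the moment, N m; "gripper_width": finger opening in m.
Only numpy, scipy, OpenCV 4.12 (cv2) and the standard library are available. Lean on these libraries where they do the work, as an engineer would, in place of code of your own. Each camera call takes 0.05 s, during which the arm holds its last target. There are 200 camera calls.

## Working session

There is one attempt and no reset: what is moved stays moved. The work goes in short steps, Python scripts to look and compute and a tool call to move; the robot and the scene stay as the last step left them, time stands still between calls to the robot, and variables do not carry over. Pictures are saved under pics/ and viewed, about 8 in all and at most 12, crops included, and the job is handed in when it is done.

Besides the shell and the picture viewer there is one more tool, called after "Call:" as name(argument=value, ...) on one line, values as JSON. send_rows: Moves the arm, as the interface text tells. Its arguments: {"type":"object","properties":{"xyz":{"type":"array","items":{"type":"array","items":{"type":"number"}}},"angular":{"type":"array","items":{"type":"array","items":{"type":"number"}}},"grip":{"type":"array","items":{"type":"number"}},"grip_force":{"type":"number"}},"required":["xyz","angular","grip"]}

```bash
ls; mkdir -p pics; cat > h.py <<'E'
from plant import r
import numpy as np, cv2
def proj(c,p):
    T=np.linalg.inv(c["pose"]);q=T[:3,:3]@np.array(p)+T[:3,3];u=c["camera_matrix"]@q;return u[:2]/u[2]
def ray(c,u,v,z):
    d=c["pose"][:3,:3]@np.linalg.inv(c["camera_matrix"])@np.array([u,v,1.]);o=c["pose"][:3,3]
    return o+d*(z-o[2])/d[2]
def save(n,img): cv2.imwrite("pics/"+n+".png",img[...,::-1])
E
python3 - <<'E'
from h import *
c=r.capture("scene");s=r.capture("side")
save("scene",c["img"]);save("side",s["img"])
print(np.round(c["pose"],3),c["camera_matrix"],np.round(s["pose"],3))
for n in ["stepped","tray","plain0","compartment","unit","pull","jar","brush","dish"]:
  for cam,k in(("scene",c),("side",s)):
    print(n,cam,[(np.round(d["at"],3).tolist(),round(d["conf"],2),proj(k,d["at"]).round().tolist()) for d in r.mark_of(n,cam)])
print(r.get_state())
E
```

```text
pics
[[-0.591  0.493 -0.638  1.25 ]
 [ 0.807  0.379 -0.454  0.498]
 [ 0.018 -0.783 -0.622  0.739]
 [ 0.     0.     0.     1.   ]] [[497.57213691   0.         327.77285649]
 [  0.         497.57213691 244.55803095]
 [  0.           0.           1.        ]] [[ 0.997 -0.038  0.064  0.52 ]
 [-0.075 -0.497  0.865 -0.794]
 [-0.001 -0.867 -0.498  0.509]
 [ 0.     0.     0.     1.   ]]
stepped scene [([0.631, -0.195, 0.008], 0.68, [239.0, 246.0]), ([0.733, -0.214, -0.002], 0.55, [202.0, 269.0]), ([0.633, -0.257, 0.01], 0.51, [220.0, 237.0]), ([0.602, 0.172, 0.003], 0.3, [380.0, 309.0]), ([0.446, 0.156, 0.043], 0.18, [412.0, 253.0])]
stepped side [([0.734, -0.213, -0.001], 0.76, [415.0, 318.0]), ([0.641, -0.193, 0.005], 0.45, [361.0, 311.0]), ([0.446, 0.156, 0.043], 0.45, [259.0, 209.0]), ([0.634, -0.256, 0.01], 0.25, [363.0, 333.0])]
tray scene [([0.609, -0.193, -0.006], 0.75, [247.0, 247.0]), ([0.603, 0.171, 0.002], 0.43, [379.0, 310.0])]
tray side [([0.61, -0.192, 0.003], 0.75, [343.0, 312.0])]
plain0 scene [([0.575, -0.25, 0.01], 0.59, [239.0, 226.0]), ([0.578, -0.189, 0.004], 0.53, [257
[... 1199 characters left out ...]
1, [224.0, 266.0])]
{'time_s': 1.0, 'joints': array([ 1.65067533e+01,  2.05462911e+01,  6.82177128e-01, -4.09519304e-04,
       -7.01371478e+01, -1.65059045e+01]), 'qd': array([-0.03681091,  0.13303629,  0.04121656, -0.05637165,  0.01124673,
       -0.06198804]), 'joint_torque': array([-6.49702979e-04, -5.82393193e+01,  2.93304330e+01,  7.00266212e+00,
        1.23659291e-02, -2.93074493e-05]), 'tcp_pos': array([ 6.74975320e-01, -1.98459364e-05,  4.04662396e-01]), 'eef_rot': array([ 1.79998681e+02,  1.07847966e-05, -8.99992904e+01]), 'contact_force': array([-0.50366893,  0.17288717, -0.1827129 ]), 'moment': array([ 0.02714277,  0.00328098, -0.00172944]), 'gripper_width': 0.08767272219877853}
```

View pics/scene.png

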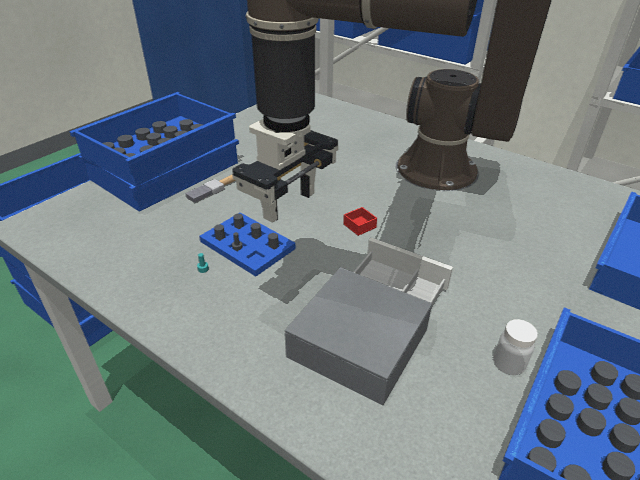

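View pics/side.png

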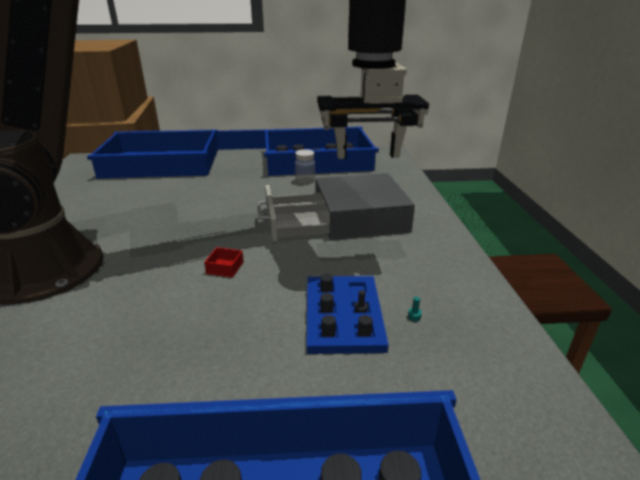

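Candidates in the scene picture: 
- slugs at (219,231), (238,219), (256,230) and (273,240)
- turquoise look-alike at (202,263), which is not meant
- dark stem on a foot in the tray at (237,242); side view (361,300)

I choose the last one, at about (0.639, -0.195). This also fits the tray geometry: yaw about -5°, pocket (+30, 0). I'll move above it and take a close look.

Call:
send_rows(xyz=[[0.4,0.07,0.1],[0.65,0.12,0.2],[0.7,0.13,0.3],[0.7,0.13,0.3],[0.7,0.13,0.2],[0.5,0.1,0.1],[0.25,0.04,0],[0,0,0]], angular=[[0,0,0],[0,0,0],[0,0,0],[0,0,0],[0,0,0],[0,0,0],[0,0,0],[0,0,0]], grip=[38,38,38,38,38,38,38,38], grip_force=25)

```text
time_s: 1.8
tcp_pos: [0.6384, -0.1971, 0.3445]
eef_rot: [180.0, -0.0, -90.1]
contact_force: [0.3, 0.1, 0.5]
gripper_width: 0.0385
```

```bash
python3 - <<'E'
from h import *
for cam in("wrist","scene","side"):
  c=r.capture(cam);save(cam+"2",c["img"])
  if cam=="wrist": print(c["pose"].round(3),c["camera_matrix"].round(1))
  for n in["stepped","plain0"]:
    print(n,cam,[(np.round(d["at"],4).tolist(),round(d["conf"],2),proj(c,d["at"]).round().tolist()) for d in r.mark_of(n,cam)])
s=r.get_state();print(s["time_s"],s["tcp_pos"],s["eef_rot"],s["gripper_width"])
E
```

```text
[[-1.     0.003  0.001  0.639]
 [ 0.003  0.966  0.259 -0.266]
 [-0.     0.259 -0.966  0.325]
 [ 0.     0.     0.     1.   ]] [[421.    0.  325.5]
 [  0.  421.  233.7]
 [  0.    0.    1. ]]
stepped wrist [([0.6356, -0.1957, 0.0064], 0.73, [330.0, 216.0]), ([0.7371, -0.2083, 0.0029], 0.62, [199.0, 199.0])]
plain0 wrist [([0.635, -0.2546, 0.0109], 0.87, [331.0, 138.0]), ([0.5799, -0.2499, 0.006], 0.8, [405.0, 144.0]), ([0.5776, -0.1883, 0.011], 0.73, [405.0, 226.0])]
stepped scene [([0.6352, -0.1941, 0.0116], 0.65, [238.0, 246.0]), ([0.7336, -0.2146, -0.0038], 0.62, [202.0, 270.0])]
plain0 scene [([0.6364, -0.2588, 0.0075], 0.73, [219.0, 238.0]), ([0.5859, -0.1376, 0.0035], 0.67, [271.0, 248.0]), ([0.5806, -0.1906, 0.0051], 0.46, [256.0, 238.0])]
stepped side [([0.6419, -0.1949, 0.0067], 0.79, [362.0, 310.0]), ([0.7348, -0.2068, -0.0033], 0.61, [414.0, 317.0])]
plain0 side [([0.5726, -0.2483, 0.0039], 0.78, [326.0, 334.0]), ([0.6331, -0.2561, 0.0105], 0.72, [362.0, 333.0]), ([0.5843, -0.1305, 0.0039], 0.66, [326.0, 291.0]), ([0.5807, -0.188, 0.0048], 0.6, [327.0, 310.0])]
2.25 [ 0.63916533 -0.19432405  0.34483106] [-1.79986421e+02 -1.37610745e-03 -8.99398937e+01] 0.038389406450501457
```

View pics/wrist2.png

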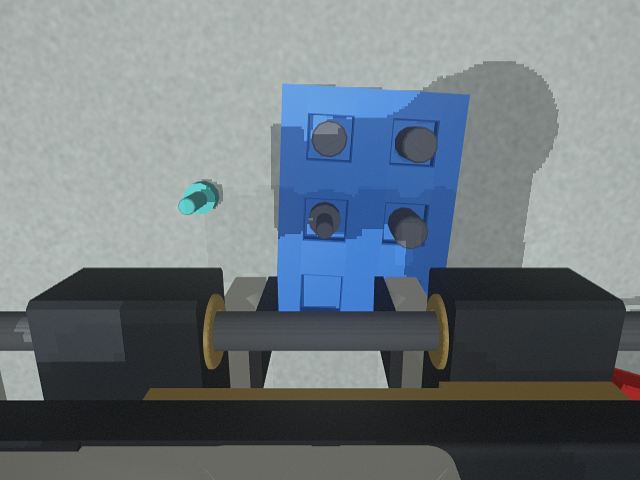

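The picture shows the stray (stem on a foot) at (324,222), with its stem top at (324,228). Plain slugs are at (329,138), (416,144) and (408,226), and the turquoise look-alike is at (197,198). The stem-top ray at z=52 mm gives (0.640, -0.1965), within 2 mm of the present TCP. Descending to TCP z≈0.206, with the tips above the foot.

Call:
send_rows(xyz=[[0.02,-0.01,0.3],[0.02,0,0.5],[0,0,0.6],[0,0,0.6],[0,0,0.45],[0,0,0.25],[0,0,0.08],[0,0,0]], angular=[[0,0,0],[0,0,0],[0,0,0],[0,0,0],[0,0,0],[0,0,0],[0,0,0],[0,0,0]], grip=[38,38,38,38,38,38,38,38])

```text
time_s: 3.05
tcp_pos: [0.6396, -0.197, 0.2054]
eef_rot: [180.0, -0.0, -90.0]
contact_force: [0.8, -0.0, 1.2]
gripper_width: 0.0383
```

Call:
send_rows(xyz=[[0,0,0],[0,0,0],[0,0,0],[0,0,0],[0,0,0],[0,0,0],[0,0,0],[0,0,0]], angular=[[0,0,0],[0,0,0],[0,0,0],[0,0,0],[0,0,0],[0,0,0],[0,0,0],[0,0,0]], grip=[8,8,8,8,8,8,8,8])

```text
time_s: 3.85
tcp_pos: [0.6396, -0.197, 0.2062]
eef_rot: [-180.0, -0.0, -90.0]
contact_force: [-1.0, 0.4, 5.6]
gripper_width: 0.0106
```

Call:
send_rows(xyz=[[0,0,-0.1],[0,0,-0.3],[0,0,-0.5],[0,0,-0.6],[0,0,-0.6],[0,0,-0.5],[0,0,-0.3],[0,0,0]], angular=[[0,0,0],[0,0,0],[0,0,0],[0,0,0],[0,0,0],[0,0,0],[0,0,0],[0,0,0]], grip=[8,8,8,8,8,8,8,8])

```text
time_s: 4.65
tcp_pos: [0.64, -0.1972, 0.3545]
eef_rot: [-179.7, -0.0, -90.0]
contact_force: [0.7, -0.3, -0.5]
gripper_width: 0.0106
```

```bash
python3 - <<'E'
from h import *
a=r.capture("scene");b=r.capture("side");st=r.get_state();p=st["tcp_pos"]-[0,0,.16]
out=[]
for c in(a,b):
  u,v=proj(c,p).astype(int);print(u,v);x=max(u-50,0)
  out.append(cv2.resize(c["img"][v-50:v+50,x:x+100],(400,400),interpolation=cv2.INTER_CUBIC))
save("held",np.hstack(out));print(st["tcp_pos"],st["gripper_width"],st["contact_force"])
E
```

```text
228 180
365 219
[ 0.63917317 -0.19694717  0.35092289] 0.010843968408442782 [-0.56534442 -0.07725286 -1.59781976]
```

View pics/held.png

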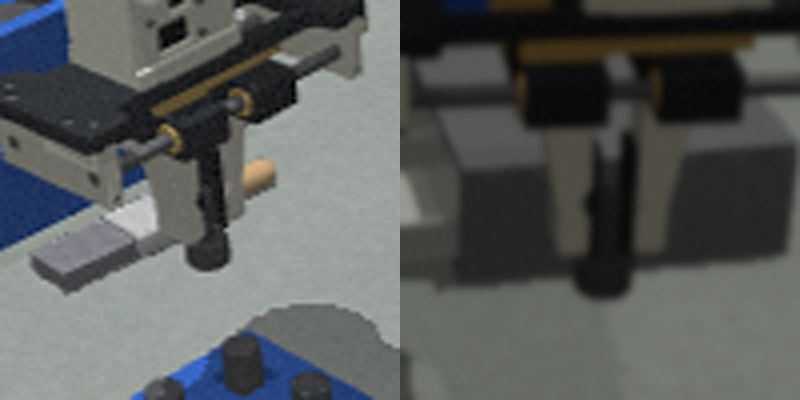

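The stray is held upright; its foot shows below the tips in both views (crop (208,250) and (602,275)). The pocket behind it is empty. Carrying it above the compartment at about (0.5275, 0.2205).

Call:
send_rows(xyz=[[-0.2,0.05,0],[-0.4,0.11,0],[-0.6,0.16,0],[-0.65,0.17,0],[-0.65,0.17,0],[-0.65,0.17,0],[-0.65,0.17,0],[-0.65,0.17,0]], angular=[[0,0,0],[0,0,0],[0,0,0],[0,0,0],[0,0,0],[0,0,0],[0,0,0],[0,0,0]], grip=[8,8,8,8,8,8,8,8])

```text
time_s: 5.55
tcp_pos: [0.5798, 0.0271, 0.3495]
eef_rot: [179.9, -0.0, -90.0]
contact_force: [0.6, 0.4, -1.8]
gripper_width: 0.0103
```

Call:
send_rows(xyz=[[-0.65,0.17,0],[-0.65,0.17,0],[-0.65,0.17,0],[-0.65,0.17,0],[-0.6,0.17,0.2],[-0.45,0.14,0.4],[-0.25,0.1,0.3],[-0.1,0.05,0.1]], angular=[[0,0,0],[0,0,0],[0,0,0],[0,0,0],[0,0,0],[0,0,0],[0,0,0],[0,0,0]], grip=[8,8,8,8,8,8,8,8])

```text
time_s: 6.35
tcp_pos: [0.5224, 0.2265, 0.2981]
eef_rot: [179.8, -0.1, -89.9]
contact_force: [0.3, 0.0, -1.6]
gripper_width: 0.0103
```

```bash
python3 - <<'E'
from h import *
for cam in("wrist","scene","side"):
  c=r.capture(cam);save(cam+"3",c["img"])
  for n in["compartment","pull","unit"]:
    print(n,cam,[(np.round(d["at"],4).tolist(),round(d["conf"],2),proj(c,d["at"]).round().tolist()) for d in r.mark_of(n,cam)[:2]])
s=r.get_state();print(s["time_s"],s["tcp_pos"],s["eef_rot"],s["gripper_width"])
E
```

```text
compartment wrist [([0.5265, 0.2206, 0.0132], 0.98, [318.0, 224.0])]
pull wrist [([0.445, 0.1589, 0.0353], 0.61, [463.0, 125.0])]
unit wrist [([0.5982, 0.1732, -0.0026], 0.77, [209.0, 148.0])]
compartment scene [([0.5283, 0.221, 0.013], 0.69, [419.0, 296.0])]
pull scene [([0.4475, 0.1562, 0.0407], 0.74, [412.0, 254.0])]
unit scene [([0.6, 0.1712, 0.0048], 0.68, [380.0, 308.0])]
compartment side [([0.5298, 0.2209, 0.0146], 0.94, [293.0, 206.0])]
pull side [([0.4501, 0.1571, 0.0412], 0.88, [260.0, 209.0]), ([0.6324, -0.2552, 0.0128], 0.65, [362.0, 331.0])]
unit side [([0.6018, 0.1709, -0.0015], 0.61, [322.0, 220.0])]
6.95 [0.5241404  0.22514656 0.3009536 ] [-1.79978531e+02  1.94492786e-02 -9.00334440e+01] 0.011147154144186041
```

View pics/wrist3.png

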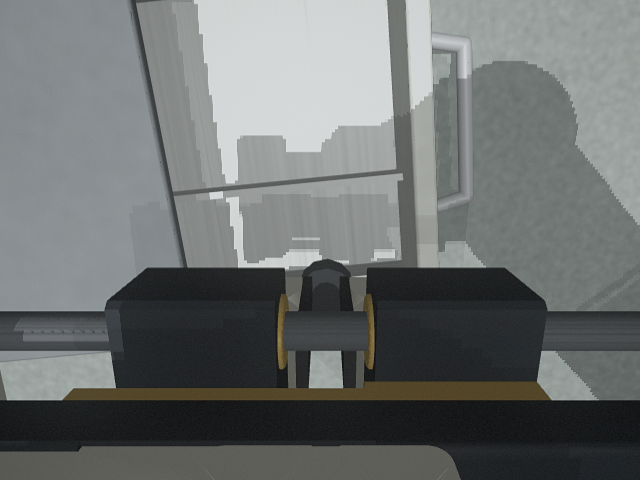

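The picture shows the narrow compartment midpoint at about (318,224), between the divider (290,183) and the outer wall (320,268), with the held part at (325,268). All three cameras agree on (0.528, 0.221), so I correct by 4–5 mm and lower.

Call:
send_rows(xyz=[[0.05,-0.04,0.15],[0.04,-0.04,0.3],[0,0,0.4],[0,0,0.4],[0,0,0.25],[0,0,0.12],[0,0,0.06],[0,0,0]], angular=[[0,0,0],[0,0,0],[0,0,0],[0,0,0],[0,0,0],[0,0,0],[0,0,0],[0,0,0]], grip=[8,8,8,8,8,8,8,8])

```text
time_s: 7.75
tcp_pos: [0.5281, 0.2211, 0.2167]
eef_rot: [-180.0, -0.0, -90.0]
contact_force: [0.3, -0.3, -1.8]
gripper_width: 0.0108
```

Call:
send_rows(xyz=[[0,0,0.03],[0,0,0],[0,0,0]], angular=[[0,0,0],[0,0,0],[0,0,0]], grip=[8,8,8])

```text
time_s: 8.05
tcp_pos: [0.5281, 0.2211, 0.2156]
eef_rot: [-180.0, 0.0, -90.0]
contact_force: [-0.2, -0.1, -1.2]
gripper_width: 0.0107
```

Call:
send_rows(xyz=[[0,0,0.02],[0,0,0],[0,0,0.02],[0,0,0],[0,0,0]], angular=[[0,0,0],[0,0,0],[0,0,0],[0,0,0],[0,0,0]], grip=[8,8,8,8,8])

```text
time_s: 8.55
tcp_pos: [0.528, 0.221, 0.2131]
eef_rot: [180.0, -0.0, -90.0]
contact_force: [0.4, -0.1, -0.7]
gripper_width: 0.0104
```

Call:
send_rows(xyz=[[0,0,0.02],[0,0,0],[0,0,0]], angular=[[0,0,0],[0,0,0],[0,0,0]], grip=[8,8,8])

```text
time_s: 8.85
tcp_pos: [0.5281, 0.221, 0.2122]
eef_rot: [-180.0, 0.0, -90.0]
contact_force: [0.2, -0.1, 0.5]
gripper_width: 0.0108
```

Call:
send_rows(xyz=[[0,0,0.02],[0,0,0],[0,0,0]], angular=[[0,0,0],[0,0,0],[0,0,0]], grip=[8,8,8])

```text
time_s: 9.15
tcp_pos: [0.5285, 0.2211, 0.2121]
eef_rot: [-179.9, 0.0, -90.0]
contact_force: [-0.8, -1.9, 6.6]
gripper_width: 0.0106
```

Contact at 6.6 N with the TCP at 0.212, as predicted for the floor. Releasing and rising.

Call:
send_rows(xyz=[[0,0,0],[0,0,0],[0,0,0],[0,0,0],[0,0,0],[0,0,0]], angular=[[0,0,0],[0,0,0],[0,0,0],[0,0,0],[0,0,0],[0,0,0]], grip=[14,18,24,30,30,30])

```text
time_s: 9.75
tcp_pos: [0.528, 0.221, 0.2111]
eef_rot: [180.0, -0.0, -90.0]
contact_force: [0.3, -0.9, -0.6]
gripper_width: 0.0299
```

Call:
send_rows(xyz=[[0,0,-0.1],[0,0,-0.2],[0,0,-0.4],[0,0,-0.5],[0,0,-0.5],[0,0,-0.3],[0,0,-0.1],[0,0,0]], angular=[[0,0,0],[0,0,0],[0,0,0],[0,0,0],[0,0,0],[0,0,0],[0,0,0],[0,0,0]], grip=[30,30,30,30,30,30,30,30])

```text
time_s: 10.55
tcp_pos: [0.528, 0.221, 0.3173]
eef_rot: [-179.9, 0.1, -90.0]
contact_force: [-0.2, 0.8, -0.8]
gripper_width: 0.0299
```

```bash
python3 - <<'E'
from h import *
out=[]
for cam in("scene","side"):
  c=r.capture(cam)
  u,v=proj(c,[.528,.221,.03]).astype(int)
  out.append(cv2.resize(c["img"][v-50:v+50,u-50:u+50],(400,400),interpolation=cv2.INTER_CUBIC))
  for n in["stepped","pull"]:
    print(n,cam,[(np.round(d["at"],4).tolist(),round(d["conf"],2)) for d in r.mark_of(n,cam)[:3]])
save("placed",np.hstack(out));s=r.get_state();print(s["time_s"],s["tcp_pos"],s["joints"].round(),s["gripper_width"])
E
```

```text
stepped scene [([0.7316, -0.2156, -0.0012], 0.47), ([0.5212, 0.2204, 0.0151], 0.43)]
pull scene [([0.4454, 0.1552, 0.041], 0.77)]
stepped side []
pull side [([0.4465, 0.1555, 0.0426], 0.78)]
10.85 [0.52784078 0.22086656 0.3152369 ] [ 42.  15. -19.  -0. -55. -42.] 0.02995776242388214
```

View pics/placed.png

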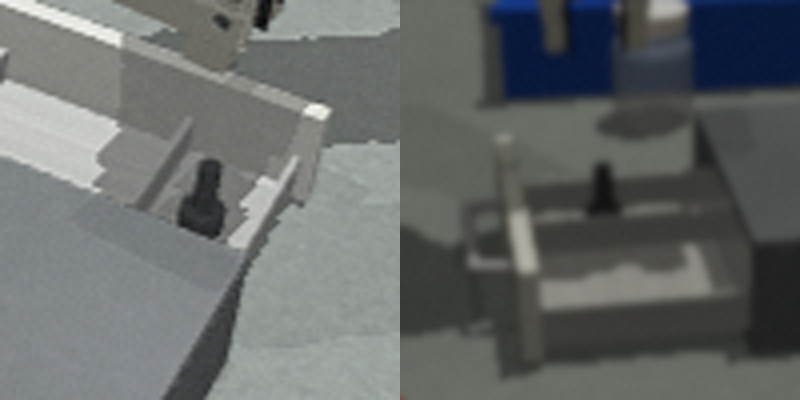

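The crops show the part standing on its foot in the narrow compartment ((205,195) and (603,190)), clear of the walls. Next I close the fingers, turn about 5.5° to square up with the drawer, and go in front of the pull.

Call:
send_rows(xyz=[[0,0,0],[0.1,0.26,0],[0.2,0.45,0],[0.25,0.55,0],[0.25,0.55,0],[0.2,0.45,0],[0.1,0.25,0],[0.05,0.15,0]], angular=[[0,0,-0.92],[0,0,0],[0,0,0],[0,0,0],[0,0,0],[0,0,0],[0,0,0],[0,0,0]], grip=[0,0,0,0,0,0,0,0])

```text
time_s: 11.65
tcp_pos: [0.4005, 0.1506, 0.3162]
eef_rot: [-180.0, 0.0, -84.5]
contact_force: [0.4, 1.1, -0.2]
gripper_width: 0.0003
```

Call:
send_rows(xyz=[[0,0,0.2],[0,0,0.4],[0,0,0.4],[0,0,0.4],[0,0,0.4],[0,0,0.2],[0,0,0.1],[0,0,0]], angular=[[0,0,0],[0,0,0],[0,0,0],[0,0,0],[0,0,0],[0,0,0],[0,0,0],[0,0,0]], grip=[0,0,0,0,0,0,0,0])

```text
time_s: 12.45
tcp_pos: [0.4014, 0.1512, 0.2105]
eef_rot: [179.9, -0.1, -84.5]
contact_force: [-0.1, -0.6, 0.5]
gripper_width: 0.0003
```

Call:
send_rows(xyz=[[0,-0.15,0],[0,-0.1,0],[0,-0.08,0],[0,-0.08,0],[0,-0.08,0],[0,-0.1,0],[0,-0.12,0],[0,-0.15,0]], angular=[[0,0,0],[0,0,0],[0,0,0],[0,0,0],[0,0,0],[0,0,0],[0,0,0],[0,0,0]], grip=[0,0,0,0,0,0,0,0])

```text
time_s: 13.25
tcp_pos: [0.4442, 0.155, 0.2111]
eef_rot: [180.0, -0.0, -84.5]
contact_force: [-2.0, 0.1, 0.3]
gripper_width: 0.0007
```

Call:
send_rows(xyz=[[0,-0.15,0],[0,-0.18,0],[0,-0.18,0],[0,-0.18,0],[0,-0.18,0],[0,-0.18,0],[0,-0.18,0],[0,-0.18,0]], angular=[[0,0,0],[0,0,0],[0,0,0],[0,0,0],[0,0,0],[0,0,0],[0,0,0],[0,0,0]], grip=[0,0,0,0,0,0,0,0])

```text
time_s: 14.05
tcp_pos: [0.5149, 0.162, 0.2111]
eef_rot: [-180.0, 0.0, -84.5]
contact_force: [-1.7, 1.8, 0.6]
gripper_width: 0.0004
```

```bash
python3 - <<'E'
from h import *
out=[]
for cam in("scene","side"):
  c=r.capture(cam)
  u,v=proj(c,[.55,.2,.05]).astype(int)
  out.append(cv2.resize(c["img"][v-60:v+60,u-60:u+60],(400,400),interpolation=cv2.INTER_CUBIC))
  for n in["pull","unit","compartment"]:
    print(n,cam,[(np.round(d["at"],4).tolist(),round(d["conf"],2)) for d in r.mark_of(n,cam)[:2]])
save("push",np.hstack(out));s=r.get_state();print(s["time_s"],s["tcp_pos"],s["contact_force"])
E
```

```text
pull scene [([0.536, 0.1648, 0.0401], 0.73)]
unit scene [([0.6039, 0.1735, 0.0016], 0.92)]
compartment scene []
pull side [([0.5808, -0.1895, 0.0079], 0.58), ([0.5361, 0.1618, 0.041], 0.56)]
unit side [([0.6023, 0.1697, 0.002], 0.7)]
compartment side [([0.6184, 0.2283, 0.0141], 0.55)]
14.45 [0.5138692  0.1617937  0.21123055] [ 0.29360891 -0.1119313   0.0535565 ]
```

View pics/push.png

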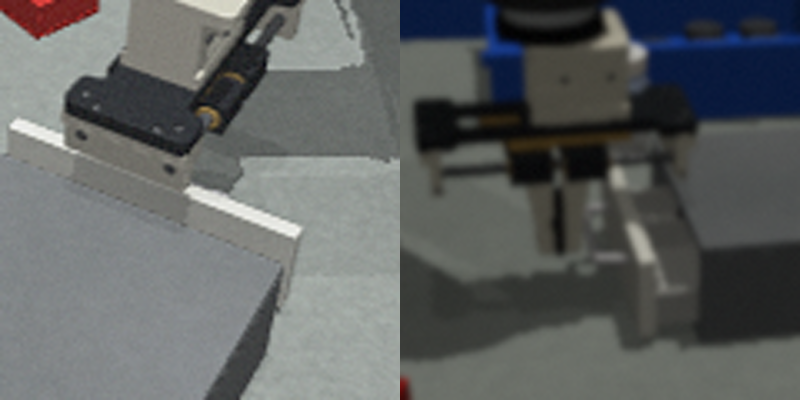

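The crops show the drawer sliding in, with the fingers on the pull at (565,250) and about 30 mm still to go. I continue gently and then creep to the stop.

Call:
send_rows(xyz=[[0,-0.06,0],[0,-0.1,0],[0,-0.1,0],[0,-0.1,0],[0,-0.08,0],[0,-0.05,0],[0,-0.03,0],[0,-0.02,0]], angular=[[0,0,0],[0,0,0],[0,0,0],[0,0,0],[0,0,0],[0,0,0],[0,0,0],[0,0,0]], grip=[0,0,0,0,0,0,0,0])

```text
time_s: 15.25
tcp_pos: [0.5411, 0.1644, 0.2111]
eef_rot: [180.0, -0.0, -84.5]
contact_force: [-1.5, -0.1, 0.1]
gripper_width: 0.0005
```

Call:
send_rows(xyz=[[0,-0.02,0],[0,-0.02,0],[0,-0.02,0],[0,-0.02,0]], angular=[[0,0,0],[0,0,0],[0,0,0],[0,0,0]], grip=[0,0,0,0])

```text
time_s: 15.65
tcp_pos: [0.5449, 0.1649, 0.2111]
eef_rot: [180.0, -0.0, -84.5]
contact_force: [-1.2, 0.4, -0.2]
gripper_width: 0.0004
```

Call:
send_rows(xyz=[[0,-0.02,0],[0,-0.02,0],[0,-0.02,0],[0,-0.02,0]], angular=[[0,0,0],[0,0,0],[0,0,0],[0,0,0]], grip=[0,0,0,0])

```text
time_s: 16.05
tcp_pos: [0.5476, 0.1651, 0.211]
eef_rot: [179.8, -0.0, -84.5]
contact_force: [-13.2, 4.3, 8.6]
gripper_width: 0.0003
```

Call:
send_rows(xyz=[[0,-0.01,0],[0,0,0]], angular=[[0,0,0],[0,0,0]], grip=[0,0])

```text
time_s: 16.25
tcp_pos: [0.5477, 0.1651, 0.211]
eef_rot: [179.8, -0.0, -84.5]
contact_force: [-12.6, 3.8, 8.2]
gripper_width: 0.0006
```

The drawer is against its stop: a steady 13 N with no further travel. Backing off and rising.

Call:
send_rows(xyz=[[0,0.05,0],[0,0.15,0],[0,0.3,0],[0,0.3,0],[0,0.1,-0.3],[0,0,-0.6],[0,0,-0.6],[0,0,-0.3]], angular=[[0,0,0],[0,0,0],[0,0,0],[0,0,0],[0,0,0],[0,0,0],[0,0,0],[0,0,0]], grip=[0,0,0,0,0,0,0,0])

```text
time_s: 17.05
tcp_pos: [0.5051, 0.1612, 0.304]
eef_rot: [-179.8, 0.1, -84.4]
contact_force: [0.3, -0.3, -0.1]
gripper_width: 0.0005
```

Call:
send_rows(xyz=[[0.3,0,-0.3],[0.6,0,-0.3],[0.6,0,0],[0.6,0,0],[0.4,0,0],[0.2,0,0],[0,0,0]], angular=[[0,0,0],[0,0,0],[0,0,0],[0,0,0],[0,0,0],[0,0,0],[0,0,0]], grip=[0,0,0,0,0,0,0])

```text
time_s: 17.75
tcp_pos: [0.5176, 0.0257, 0.3313]
eef_rot: [-180.0, 0.0, -84.6]
contact_force: [-0.4, -0.7, 0.3]
gripper_width: 0.0002
```

```bash
python3 - <<'E'
from h import *
out=[]
for cam in("scene","side"):
  c=r.capture(cam); out.append(cv2.resize(c["img"][100:400,140:540],(400,300)))
  for n in["pull","unit","stepped","plain0","dish","jar"]:
    print(n,cam,[(np.round(d["at"],4).tolist(),round(d["conf"],2)) for d in r.mark_of(n,cam)[:4]])
save("end",np.hstack(out));s=r.get_state();print(s["time_s"],s["tcp_pos"],s["contact_force"])
E
```

```text
pull scene [([0.5673, 0.1696, 0.0413], 0.64), ([0.6006, 0.1713, 0.0032], 0.46)]
unit scene [([0.5988, 0.1723, 0.0007], 0.65)]
stepped scene [([0.7297, -0.2144, -0.0001], 0.49)]
plain0 scene [([0.6378, -0.2562, 0.0089], 0.64), ([0.5874, -0.1369, 0.0052], 0.63), ([0.5743, -0.2524, 0.0102], 0.54), ([0.5791, -0.1895, 0.0054], 0.49)]
dish scene [([0.3808, -0.0237, -0.0001], 0.68), ([0.5849, -0.1348, 0.0052], 0.28)]
jar scene [([0.5703, 0.4309, -0.0044], 0.75)]
pull side [([0.5664, 0.1664, 0.0416], 0.85), ([0.6072, -0.1893, 0.0047], 0.38)]
unit side [([0.6054, 0.1695, 0.0018], 0.97), ([0.5702, 0.1688, 0.0432], 0.54)]
stepped side [([0.7325, -0.2121, -0.0014], 0.62)]
plain0 side [([0.5716, -0.2492, 0.0059], 0.78), ([0.6335, -0.2524, 0.0114], 0.75), ([0.5719, 0.4295, 0.0039], 0.7), ([0.5867, -0.133, 0.0028], 0.52)]
dish side [([0.3794, -0.0291, 0.0042], 0.59)]
jar side [([0.5692, 0.4334, 0.0024], 0.66)]
18.45 [0.51764172 0.02668202 0.33117268] [-0.103865   -0.08934922 -0.46734542]
```

View pics/end.png

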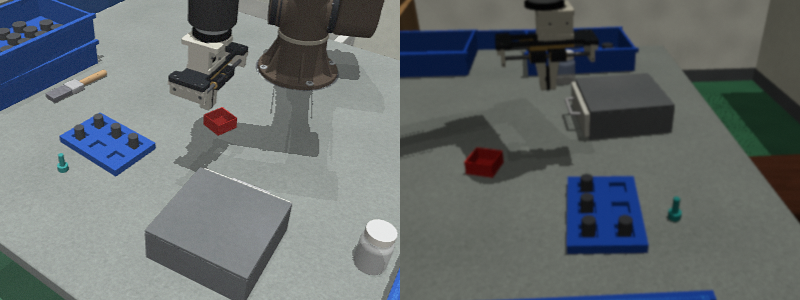

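The final picture shows the drawer panel flush on the unit at about (585,112). The four slugs are in their pockets, and the bystanders are where they were.

```bash
python3 -c "
from plant import r
print(r.close_job())"
```

```text
the job is handed in; nothing more can be done
None
```

I plucked the stray from its pocket by the stem, stood it in the middle of the narrow compartment and let go. I then pushed the drawer shut by its pull with closed fingers. The whole job took about 18.5 s of the 51 s allowed.

**Last checks:**
- **Drawer:** it stopped against a steady 13 N. The pull ended at about (0.567, 0.168), which is 34–36 mm in front of the unit's face. Fully shut should be 34 mm, and the panel looks flush.
- **Other parts:** the four slugs, the turquoise look-alike, dish and jar measure where they were within camera accuracy. The brush was only checked by eye in the final picture.
- **Stray:** it was seen standing clear of the walls after release. Whether it is still standing inside the shut drawer can't be seen. The push was gentle, at most about 0.1 m/s, and the force stayed low until the stop.

No check failed. The one oddity was the gripper reading about 10.6 mm on the 12 mm stem, but the pictures showed a sound, upright grasp.

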